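# Tilt the sorting board: round pins roll off, the square nut stays and is binned

### The job

Two round pins and a square nut lie mixed on the hinged sorting board. Lift the board by its handle so that the pins roll down into the catch tray while the nut stays on the board; do not touch the pins with the gripper. Then let the board down again and put the nut into the small open steel bin on the bench.

Things in the scene. Friction and masses are not known exactly. Their poses are not given: they have to be found in the camera images.
- stand: Fixed grey sorting stand; origin on the bench under the board's middle. Own x runs along the hinge, own +y from catch tray to handle (world axes at yaw 0). Tray at y -0.200 to -0.087, board at y -0.080 to 0.080, x -0.098 to 0.098, hinge axis along x at y -0.080, z 0.048. Tray walls stand 60 mm above the bench, the hinge cheeks at the board's side 52 mm.
- board (a joint): Angle of the hinged plywood board (rad): 0 at rest, grows as the handle side is lifted, stop at 0.45. At 0 the board leans back 0.04 rad; its top is 48 mm above the bench at the hinge, 42 mm at the back. Lifting takes a few N; released, it falls back to 0. The pins roll once past level and are off after a second at 0.25; the nut stays by friction to 0.32. A 6 mm lip runs round back and sides.
- handle (a point): Middle of the handle's grip bar: round level steel bar, 12 mm diameter, 90 mm long, parallel to the stand's x, its middle line 80 mm beyond the board's back edge, joined to it by two legs 78 mm apart. 34 mm above the bench at rest, 240 mm from the hinge axis, on whose arc it swings. Only the bench lies under it. Can be pinched from above, fingers either side; it turns between the pads.
- tray (a point): Centre of the inner floor of the catch tray, 6 mm above the bench; inside 198 mm along the stand's x, 113 mm along its y, walls 54 mm above the floor, 28 mm on the board's side; axes as the stand's.
- pin_a: Solid plain steel round pin, 30 mm diameter, 40 mm long, 0.15 kg, lying with its axis (own x) along the hinge, against the board's back lip. Origin at its centre.
- pin_b: A second pin like pin_a.
- nut: Square steel nut, 30 x 30 mm, 16 mm thick, round 17 mm hole, 0.06 to 0.13 kg, flat on the board in one of three places along the back lip, the pins in the others; sides along the stand's axes (may turn slightly in the tilt). Origin at the centre of its underside, z up. It rises 10 mm above the lip: grip it there, best along the stand's x.
- nut_bin: Small open square dark steel bin for the nut, fixed, 120 x 120 mm outside, 35 mm high, walls and floor 4 mm; origin at the centre of its underside, sides along its x and y.
Not all that is in view belongs to the job. Leave any purple or red look-alike of the nut alone.

How it is judged:
By the outcome, as a careful person would: the job done as asked, in the order asked, and still so for the second after the job is handed in, with the robot touching nothing.
It also fails if it takes over 48 s, if anything falls off the work surface, if the arm or the gripper's body presses on something with over 40 N, if the wrist force passes 120 N, or if a joint passes its speed limit or range.

### The arm

A 6-joint arm with a two-finger parallel gripper is mounted at the origin on a cart in front of the work surface, level with it; the furniture and walls round the work are solid. World frame = base frame: x ahead of the robot, y to its left, z up, the work surface at z = 0. Lengths are in m, angles in degrees, forces in N, time in s.
With the tool pointing down it reaches from about 0.4 to 0.825 m from the base axis. Payload 7 kg.
Tool frame: the origin (TCP) lies midway between the tips of the shut fingers; the grasp point (between the pads) lies 19 mm behind it; z points along the fingers, y is the line along which they close (so a half turn about z gives the same grasp; the last joint's range is limited). The gripper opens to 88 mm and grips with 3 to 60 N. Pads are 19 mm wide; open, the fingers measure 130 mm over their backs; the gripper's body (78 mm by 193 mm) begins 47 mm behind the grasp point.
Start: joints at [-51.56, 20.546, 0.682, 0, -70.136, -16.507], TCP at [0.252, -0.626, 0.227] pointing down, gripper open.
Joint ranges: [-176.03, 176.03], [-82.01, 121.73], [-58.28, 71.71], [-173.87, 95.51], [-174.79, -0.11], [-173.66, 173.66]. Speed limits (degrees/s): [136.94, 136.94, 172.46, 180, 180, 180].

### API

Orientations are given as [roll, pitch, yaw] about the fixed x, y, z axes, in that order (R = Rz(yaw) Ry(pitch) Rx(roll)).
In Python, from plant import ctrl gives the robot as it stands. The module is installed in compiled form; this text tells all that it offers.
- The arm moves only by the tool play_rows, never from a script. Its argument "commands" is a list that holds one entry, the list of rows, each a list of 7 numbers: the turn, a rotation vector about the tool's x, y, z in rad, then the shift along the tool's x, y, z in cm, then the finger opening in cm, from 0 to 8.76. In form: [[[ax, ay, az, x, y, z, grip], ...]]. A call has 1 to 8 rows; each row is the pose to reach, as a shift and turn from the pose commanded when the call began, along the tool's axes at that moment; what a row does not reach only later rows make up. A row lasts 1/12 s, in which the tool goes at most 41.7 mm and 7.16 degrees, less where a joint would pass 70% of its speed; a pose out of reach is approached as far as the arm can. A call with a gripper value outside its range is refused whole. The fingers move at their own pace and stop on an object; the grip force is fixed at half the most. Time passes only in rows, so rows that repeat a pose let the fingers close. It gives the time, the measured TCP pose, the force, the opening and the grip force at its end, in the units of the state.
- ctrl.get_obs(): the state, without advancing time (a new reading comes with each control period).
- ctrl.snapshot(name): name is "scene" or "top" or "wrist"; returns a dict with "color" (384x512x3 uint8, red, green, blue), "camera_matrix" (3x3 intrinsics, pixels), "k1" (the pictures are not rectified: a ray, as slopes to the right and down, at radius r is drawn at 1 + k1 r^2 times it, then the intrinsics apply), "origin" and "rotation" of the camera in the world; the wrist camera has in their place "hand_eye" (4x4, takes a point from camera to tool coordinates, whose origin is the TCP and whose axes are the flange's). Camera axes: x right, y down, z forward; pixel columns grow to the right and rows downward; lengths in m; the calibration is good to about 2 mm. A picture is of the moment at which its call begins: read the wrist's pose just before it. There is no depth.
- ctrl.close_job(): hands the job in; it is judged then, once.
Trained networks look in a picture, given as the dict that the camera call returned (one of the last four; its "shot" number tells which), for a name from the list of things; names that differ only in an ending like _2 or _b are one class to them, and where a whole thing is asked for, a point or a joint stands for the part that bears it (a point fixed in the world has none). Each returns a list of dicts, best first, with "conf" (0 to 1); they miss things now and then, are a little off and sometimes report something else, mostly with a low value. They report only what shows in the picture. A call takes as long as a camera call. They do not tell look-alikes from the thing itself.
- ctrl.find_in(picture, name): "bbox" ([left, top, width, height] in pixels, round what is visible of it).
The state is a dict: "clock": time; "joint_pos": joint angles; "qvel": joint speeds; "tau": joint torques, N m; "tool_pos": TCP position; "orientation": TCP orientation; "force": force on the tool from outside, world axes, zero at the start; "moment": the same for the moment, N m; "opening": finger opening in m; "gripper_force": force on a finger pad.
Only numpy, scipy, OpenCV 4.12 (cv2) and the standard library are available. Lean on these libraries where they do the work, as an engineer would, in place of code of your own. Each camera call takes 0.05 s, during which the arm holds its last target. There are 200 camera calls.

## Working session

There is one attempt and no reset: what is moved stays moved. The work goes in short steps, Python scripts to look and compute and a tool call to move; the robot and the scene stay as the last step left them, time stands still between calls to the robot, and variables do not carry over. Pictures are saved under pics/ and viewed, at most 10 in all, crops included, and the job is handed in when it is done.

Besides the shell and the picture viewer there is one more tool, called after ">>>" as name([rows], argument=value, ...), one row to a line, values as JSON. play_rows: Moves the arm, as the interface text tells. Its arguments: {"type":"object","properties":{"commands":{"type":"array","items":{"type":"array","items":{"type":"array","items":{"type":"number"}}}}},"required":["commands"]}

```bash
mkdir -p pics; cat > h.py <<'E'
import numpy as np, cv2
from scipy.spatial.transform import Rotation as R
from plant import ctrl
def ray(s,px):
    K=np.array(s["camera_matrix"]);d=(np.array(px,float)-K[:2,2])/[K[0,0],K[1,1]]
    u=d.copy()
    for _ in range(30): u=d/(1+s["k1"]*(u@u))
    return np.array([u[0],u[1],1.])
def cam(s,obs=None):
    if "origin" in s: return np.array(s["origin"]),np.array(s["rotation"])
    H=np.array(s["hand_eye"]);Rt=R.from_euler('xyz',obs["orientation"],degrees=True).as_matrix()
    return np.array(obs["tool_pos"])+Rt@H[:3,3],Rt@H[:3,:3]
def at_z(s,px,z,obs=None):
    o,M=cam(s,obs);d=M@ray(s,px);return o+d*(z-o[2])/d[2]
def proj(s,P,obs=None):
    o,M=cam(s,obs);p=M.T@(np.array(P)-o);u=p[:2]/p[2];u=u*(1+s["k1"]*(u@u));K=np.array(s["camera_matrix"])
    return K[:2,:2].diagonal()*u+K[:2,2] if False else np.array([K[0,0]*u[0]+K[0,2],K[1,1]*u[1]+K[1,2]])
def save(s,n): cv2.imwrite(f"pics/{n}.png",np.array(s["color"])[:,:,::-1])
E
python3 - <<'E'
from h import *
o=ctrl.get_obs();print(o)
for c in ["top","scene"]:
    s=ctrl.snapshot(c);save(s,c)
    print(c,s.get("origin"),s["k1"])
    for n in ["stand","board","handle","pin_a","nut","nut_bin"]:
        for d in ctrl.find_in(s,n)[:4]:
            b=d["bbox"];ct=[b[0]+b[2]/2,b[1]+b[3]/2];print(n,round(d["conf"],2),np.round(b,1),at_z(s,ct,0.04).round(3))
E
```

```text
{'clock': 0.0, 'joint_pos': array([-5.15616314e+01,  2.05899647e+01,  6.32939700e-01, -2.20875581e-02,
       -7.01365404e+01, -1.65042577e+01]), 'qvel': array([ 0.01285963,  0.0344291 ,  0.04062208, -0.00039494, -0.04612756,
        0.00318695]), 'tau': array([-4.03969289e-04, -5.82724893e+01,  2.93044960e+01,  6.99740231e+00,
        6.80366720e-03, -1.69117775e-04]), 'tool_pos': array([ 0.25190229, -0.62568684,  0.22562677]), 'orientation': array([ 1.79904390e+02, -6.67525531e-03, -1.58073405e+02]), 'force': array([-0.01828002,  0.33795766,  0.0723855 ]), 'moment': array([ 0.02687509, -0.0301903 , -0.05249308]), 'gripper_force': 0.0, 'opening': 0.08741857516713289}
top [ 0.42160336 -0.00223225  1.33966426] -0.013595746978298866Traceback (most recent call last):
  File "<stdin>", line 8, in <module>
  File "h.py", line 14, in at_z
    o,M=cam(s,obs);d=M@ray(s,px);return o+d*(z-o[2])/d[2]
                                                     ~^^^
IndexError: invalid index to scalar variable.
```

View pics/top.png

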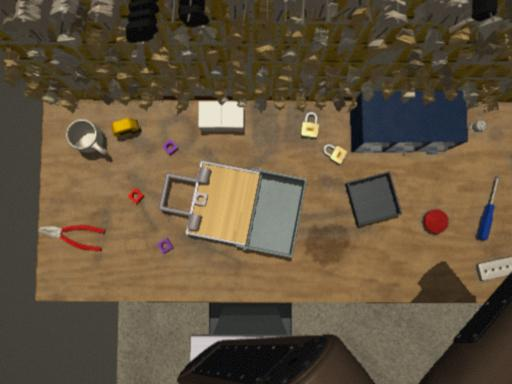

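The top view shows the stand's board at about (225,203), the handle at (178,195) on the left, the tray at (277,213) on the right and the bin at (373,200). The nut is in the middle of the back lip at (201,199), with pins at (204,175) and (194,223). The red and purple nuts are look-alikes.

```bash
python3 - <<'E'
from h import *
s=ctrl.snapshot("top");print(s["rotation"],s["camera_matrix"])
s=ctrl.snapshot("wrist");print(s["hand_eye"])
E
```

```text
[-1.75247871e+02 -6.45816505e-02 -8.96742295e+01] [[491.17727147   0.         251.37779808]
 [  0.         491.17727147 193.01261135]
 [  0.           0.           1.        ]]
[[-5.63471142e-04 -9.65326208e-01 -2.61045962e-01  7.02280626e-02]
 [ 9.99999734e-01 -4.23009316e-04 -5.94259384e-04 -1.00072024e-03]
 [ 4.63229284e-04 -2.61046227e-01  9.65326190e-01 -1.58141929e-01]
 [ 0.00000000e+00  0.00000000e+00  0.00000000e+00  1.00000000e+00]]
```

```bash
sed -i 's/return np.array(s\["origin"\]),np.array(s\["rotation"\])/return np.array(s["origin"]),R.from_euler("xyz",s["rotation"],degrees=True).as_matrix()/' h.py
python3 - <<'E'
from h import *
for c in ["top","scene"]:
    s=ctrl.snapshot(c);save(s,c)
    for n in ["stand","board","handle","pin_a","nut","nut_bin"]:
        for d in ctrl.find_in(s,n)[:4]:
            b=d["bbox"];ct=[b[0]+b[2]/2,b[1]+b[3]/2];print(c,n,round(d["conf"],2),np.round(b,1),at_z(s,ct,0.04).round(3))
    if c=="top":
        im=np.array(s["color"])[:,:,::-1][150:265,150:310]
        cv2.imwrite("pics/crop.png",cv2.resize(im,None,fx=5,fy=5,interpolation=cv2.INTER_CUBIC))
        im=np.array(s["color"])[:,:,::-1][160:240,335:415]
        cv2.imwrite("pics/crop2.png",cv2.resize(im,None,fx=5,fy=5,interpolation=cv2.INTER_CUBIC))
E
```

```text
top stand 0.81 [160.2 161.4 148.9  97.3] [0.484 0.041 0.04 ]
top stand 0.34 [157.5 161.5 102.5  85.2] [0.5  0.11 0.04]
top board 0.73 [158.1 161.4 102.6  83.5] [0.502 0.108 0.04 ]
top handle 0.87 [158.6 162.1 104.3  85.3] [0.498 0.104 0.04 ]
top handle 0.59 [346.8 171.1  54.1  54.9] [ 0.517 -0.328  0.04 ]
top pin_a 0.57 [197.7 166.9  13.8  14.1] [0.58  0.122 0.04 ]
top pin_a 0.48 [188.3 213.5  11.3  15.7] [0.454 0.148 0.04 ]
top nut 0.54 [161.5 236.2  10.8  15.1] [0.394 0.219 0.04 ]
top nut 0.47 [193.7 191.7  14.9  10.3] [0.519 0.13  0.04 ]
top nut_bin 0.7 [346.  172.2  53.9  55.3] [ 0.513 -0.326  0.04 ]
scene stand 0.84 [162.8 151.2 167.  134. ] [0.49 0.05 0.04]
scene stand 0.2 [185.3 209.1  22.4  13.5] [0.588 0.116 0.04 ]
scene handle 0.62 [164.1 175.8 126.7 103.5] [0.508 0.097 0.04 ]
scene pin_a 0.65 [184.4 208.8  23.2  17.6] [0.585 0.121 0.04 ]
scene nut 0.66 [149.4 287.3  13.2  23.4] [0.509 0.316 0.04 ]
scene nut 0.58 [204.6 222.9  18.5  22. ] [0.521 0.129 0.04 ]
scene nut 0.54 [136.7 227.3  19.9  18.1] [0.639 0.228 0.04 ]
scene nut 0.48 [222.2 297.5  16.4  17.5] [0.381 0.235 0.04 ]
scene nut_bin 0.91 [295.3 108.1  50.7  48.2] [ 0.51  -0.314  0.04 ]
```

View pics/crop.png

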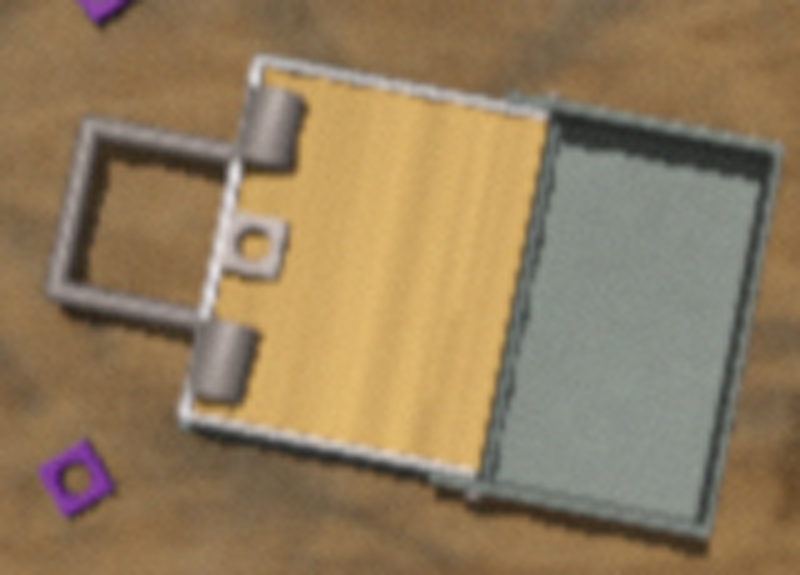

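View pics/crop2.png

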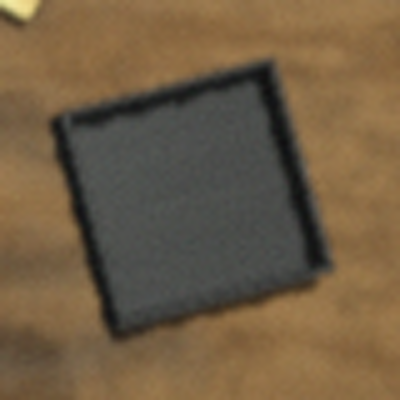

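View pics/scene.png

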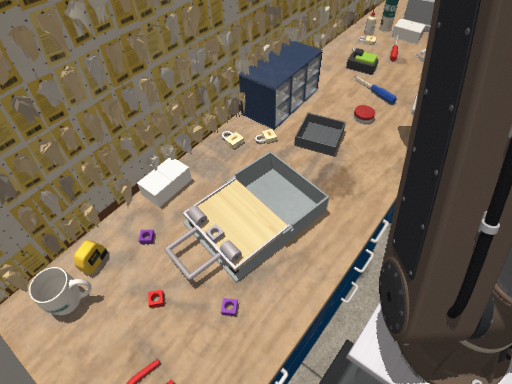

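```bash
cat >> h.py <<'E'
def fit(s,uv,P,x0):
    from scipy.optimize import least_squares
    P=np.array(P);uv=np.array(uv)
    def W(x): c,n=np.cos(x[2]),np.sin(x[2]);return np.c_[x[0]+c*P[:,0]-n*P[:,1],x[1]+n*P[:,0]+c*P[:,1],P[:,2]]
    f=lambda x:np.concatenate([proj(s,p)-q for p,q in zip(W(x),uv)])
    r=least_squares(f,x0,x_scale=[.01,.01,.1]);return r.x,r.fun.reshape(-1,2)
E
python3 - <<'E'
from h import *
s=ctrl.snapshot("top")
q=lambda u,o:(np.array(u)+.5)/5-.5+o
P=[[0.039,.16,.034],[-.039,.16,.034],[.098,.08,.048],[-.098,.08,.048],[.102,-.203,.06],[-.102,-.203,.06]]
uv=q([[88,132],[61,286],[259,62],[184,418],[778,150],[707,533]],[150,150])
x,r=fit(s,uv,P,[.49,.04,-.2]);print(x[:2].round(4),np.degrees(x[2]),r.round(1).tolist())
c,n=np.cos(x[2]),np.sin(x[2]);T=lambda p:[x[0]+c*p[0]-n*p[1],x[1]+n*p[0]+c*p[1]]
print("handle",T([0,.16]), "hinge",T([0,-.08]))
print("nut",at_z(s,q([256,245],150),.059))
uvb=q([[58,120],[272,64],[328,268],[116,332]],[335,160])
b=.0595;Pb=[[b,b,.035],[b,-b,.035],[-b,-b,.035],[-b,b,.035]]
y,r=fit(s,uvb,Pb,[.515,-.325,0.2]);print("bin",y[:2],np.degrees(y[2]),r.round(1).tolist())
E
```

```text
[0.5024 0.0719] -10.889233655813769 [[0.3, 1.3], [-0.4, -0.9], [-0.7, -1.1], [-0.9, 0.4], [1.1, -0.0], [0.7, 0.3]]
handle [np.float64(0.5326071365319017), np.float64(0.22897669845175506)] hinge [np.float64(0.4872685153471589), np.float64(-0.006701916252817561)]
nut [0.51265351 0.1290513  0.059     ]
bin [ 0.51670207 -0.32821749] 15.267502387226358 [[-0.4, -0.6], [-0.5, -0.8], [0.8, 1.3], [0.2, 0.1]]
```

```bash
cat >> h.py <<'E'
def go(x,y,z,yaw):
    o=ctrl.get_obs();Rt=R.from_euler('xyz',o["orientation"],degrees=True)
    d=Rt.inv().apply(np.array([x,y,z])-o["tool_pos"])*100
    t=(Rt.inv()*R.from_euler('xyz',[180,0,yaw],degrees=True)).as_rotvec()
    print("rot",t.round(3),"shift cm",d.round(2),"| pos",np.round(o["tool_pos"],4),"rpy",np.round(o["orientation"],2),"t",o["clock"],"F",np.round(o["force"],1),"op",o["opening"],"gf",o["gripper_force"])
E
python3 -c "
from h import *
go(.533,.229,.15,-10.9)"
```

```text
rot [-0.    -0.    -2.569] shift cm [-58.    68.83   7.66] | pos [ 0.2521 -0.6261  0.2266] rpy [-180.     -0.   -158.07] t 0.95 F [-0.3 -0.5  0.5] op 0.08779207749769045 gf 0.0
```

>>> play_rows([
  [[0,0,-2.569,-58,68.8,3,8.7],[0,0,-2.569,-58,68.8,3,8.7],[0,0,-2.569,-58,68.8,3,8.7],[0,0,-2.569,-58,68.8,3,8.7],[0,0,-2.569,-58,68.8,3,8.7],[0,0,-2.569,-58,68.8,3,8.7],[0,0,-2.569,-58,68.8,3,8.7],[0,0,-2.569,-58,68.8,3,8.7]],
])

```text
clock: 1.62
tool_pos: [0.3563, -0.3079, 0.2157]
orientation: [-179.9, -0.0, -100.4]
force: [1.2, 0.7, 0.6]
opening: 0.0871
gripper_force: 0.0
```

```bash
python3 -c "
from h import *
print(ctrl.get_obs()['joint_pos'].round(1));go(.533,.229,.16,-10.9)"
```

```text
[-16.8   1.4 -25.1   0.  -63.5   6.4]
rot [-1.000e-03 -1.000e-03 -1.563e+00] shift cm [-56.01  -7.65   5.57] | pos [ 0.3563 -0.3079  0.2157] rpy [-1.7995e+02 -1.0000e-02 -1.0043e+02] t 1.6167 F [1.2 0.7 0.6] op 0.08705837685588974 gf 0.0
```

>>> play_rows([
  [[0,0,-1.563,-56,-7.6,5.5,6],[0,0,-1.563,-56,-7.6,5.5,6],[0,0,-1.563,-56,-7.6,5.5,6],[0,0,-1.563,-56,-7.6,5.5,6],[0,0,-1.563,-56,-7.6,5.5,6],[0,0,-1.563,-56,-7.6,5.5,6],[0,0,-1.563,-56,-7.6,5.5,6],[0,0,-1.563,-56,-7.6,5.5,6]],
])

```text
clock: 2.28
tool_pos: [0.4617, 0.0072, 0.1836]
orientation: [-179.9, -0.0, -43.1]
force: [1.5, 0.0, 0.3]
opening: 0.0602
gripper_force: 0.0
```

```bash
python3 -c "
from h import *
print(ctrl.get_obs()['joint_pos'].round(1));go(.533,.229,.16,-10.9)"
```

```text
[ 25.4   2.1 -28.9   0.  -59.   21.5]
rot [-0.001 -0.001 -0.562] shift cm [ -9.95 -21.06   2.38] | pos [0.4617 0.0072 0.1836] rpy [-1.7992e+02 -4.0000e-02 -4.3090e+01] t 2.2833 F [1.5 0.  0.3] op 0.06022357462106428 gf 0.0
```

>>> play_rows([
  [[0,0,-0.562,-9.9,-21.1,2.4,6],[0,0,-0.562,-9.9,-21.1,2.4,6],[0,0,-0.562,-9.9,-21.1,2.4,6],[0,0,-0.562,-9.9,-21.1,2.4,6],[0,0,-0.562,-9.9,-21.1,2.4,6],[0,0,-0.562,-9.9,-21.1,2.4,6],[0,0,-0.562,-9.9,-21.1,2.4,6],[0,0,-0.562,-9.9,-21.1,2.4,6]],
])

```text
clock: 2.95
tool_pos: [0.5347, 0.2275, 0.1583]
orientation: [179.9, 0.0, -11.2]
force: [-1.0, -0.6, -1.2]
opening: 0.06
gripper_force: 0.0
```

```bash
python3 - <<'E'
from h import *
go(.533,.229,.016,-10.9)
o=ctrl.get_obs();s=ctrl.snapshot("wrist");im=np.array(s["color"])[:,:,::-1].copy()
yaw=np.radians(-10.9);c,n=np.cos(yaw),np.sin(yaw)
for p in [(0,.16,.034),(.045,.16,.034),(-.045,.16,.034),(.098,.08,.048),(-.098,.08,.048)]:
    w=[.5024+c*p[0]-n*p[1],.0719+n*p[0]+c*p[1],p[2]];u=proj(s,w,o);print(u.round(1));cv2.circle(im,tuple(int(v) for v in u.round()),4,(0,255,0),1)
cv2.imwrite("pics/w1.png",im)
E
```

```text
rot [ 0.001  0.001 -0.005] shift cm [-0.18 -0.13 14.23] | pos [0.5347 0.2275 0.1583] rpy [ 1.7994e+02  5.0000e-02 -1.1170e+01] t 2.95 F [-1.  -0.6 -1.2] op 0.05995129882904145 gf 0.0
[250.4 193.4]
[250.1 145.3]
[250.8 237.8]
[346.   82.7]
[331.7 292.1]
```

View pics/w1.png

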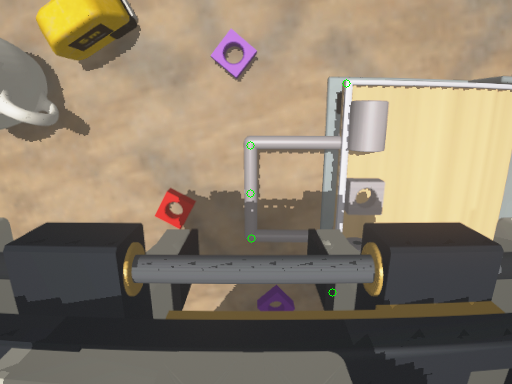

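The wrist view confirms the stand fit: the green marks lie on the bar at (250,145), (250,193) and (250,238), and on the board corner at (346,83). A red look-alike at (175,208) is close to the left finger, so I'll descend with a narrower opening.

>>> play_rows([
  [[0,0,0,-0.18,-0.13,4,4],[0,0,0,-0.18,-0.13,8,4],[0,0,0,-0.18,-0.13,11,4],[0,0,0,-0.18,-0.13,13,4],[0,0,0,-0.18,-0.13,14.2,4],[0,0,0,-0.18,-0.13,14.2,4],[0,0,0,-0.18,-0.13,14.2,0],[0,0,0,-0.18,-0.13,14.2,0]],
])

```text
clock: 3.67
tool_pos: [0.534, 0.2277, 0.0186]
orientation: [-179.9, -0.1, -11.3]
force: [-0.7, -0.2, 0.3]
opening: 0.0315
gripper_force: 0.0
```

>>> play_rows([
  [[0,0,0,0,0,0,0],[0,0,0,0,0,0,0],[0,0,0,0,0,0,0]],
])

```text
clock: 3.92
tool_pos: [0.5343, 0.2293, 0.0185]
orientation: [-179.8, -0.1, -11.3]
force: [-5.3, 16.8, -2.9]
opening: 0.0121
gripper_force: 7.5
```

```bash
python3 -c "
from h import *
go(.533,.229,.016,-10.9)"
```

```text
rot [-0.004 -0.002 -0.007] shift cm [-0.12  0.06  0.25] | pos [0.5343 0.2293 0.0185] rpy [-1.7978e+02 -1.3000e-01 -1.1280e+01] t 3.9167 F [-5.3 16.8 -2.9] op 0.012142988478514175 gf 7.457155287265778
```

>>> play_rows([
  [[0,0,0,0,-0.1,-0.3,0],[0,0,0,0,-0.1,-0.9,0],[0,0,0,0,-0.1,-1.5,0],[0,0,0,0,-0.1,-2.1,0],[0,0,0,0,-0.1,-2.7,0],[0,0,0,0,-0.05,-3.3,0],[0,0,0,0,0,-3.8,0],[0,0,0,0,0.05,-4.3,0]],
])

```text
clock: 4.58
tool_pos: [0.5339, 0.2286, 0.0611]
orientation: [-179.9, -0.1, -11.3]
force: [3.4, 6.0, -5.5]
opening: 0.011
gripper_force: 30.0
```

```bash
python3 -c "
from h import *
go(.533,.229,.016,-10.9)"
```

```text
rot [-0.003 -0.001 -0.006] shift cm [-0.1  -0.01  4.51] | pos [0.5339 0.2286 0.0611] rpy [-1.7986e+02 -8.0000e-02 -1.1270e+01] t 4.5833 F [ 3.4  6.  -5.5] op 0.010962369861463785 gf 29.990125000476837
```

>>> play_rows([
  [[0,0,0,0,0.1,-0.6,0],[0,0,0,0,0.2,-1.2,0],[0,0,0,0,0.3,-1.8,0],[0,0,0,0,0.35,-2.2,0],[0,0,0,0,0.35,-2.2,0],[0,0,0,0,0.35,-2.2,0],[0,0,0,0,0.35,-2.2,0],[0,0,0,0,0.35,-2.2,0]],
])

```text
clock: 5.25
tool_pos: [0.5332, 0.2251, 0.0828]
orientation: [-179.9, -0.1, -11.3]
force: [1.6, 6.6, -2.1]
opening: 0.0109
gripper_force: 30.0
```

>>> play_rows([
  [[0,0,0,0,0,0,0],[0,0,0,0,0,0,0],[0,0,0,0,0,0,0],[0,0,0,0,0,0,0],[0,0,0,0,0,0,0],[0,0,0,0,0,0,0],[0,0,0,0,0,0,0],[0,0,0,0,0,0,0]],
])

```text
clock: 5.92
tool_pos: [0.5332, 0.2252, 0.0828]
orientation: [-179.9, -0.1, -11.3]
force: [1.5, 6.3, -2.3]
opening: 0.0107
gripper_force: 30.0
```

```bash
python3 - <<'E'
from h import *
go(.533,.229,.016,-10.9)
s=ctrl.snapshot("top");s2=ctrl.snapshot("scene")
a=np.array(s["color"])[:,:,::-1][150:270,150:320];b=np.array(s2["color"])[:,:,::-1][130:290,130:350]
f=lambda i,w,h:cv2.resize(i,(w,h),interpolation=cv2.INTER_CUBIC)
cv2.imwrite("pics/l.png",np.hstack([f(a,400,290),f(b,400,290)]))
for S in (s,s2):
    for d in ctrl.find_in(S,"pin_a")[:3]: print(d["conf"],np.round(d["bbox"]))
E
```

```text
rot [-0.002 -0.001 -0.006] shift cm [-0.1  -0.35  6.68] | pos [0.5332 0.2252 0.0828] rpy [-1.7986e+02 -8.0000e-02 -1.1260e+01] t 5.9167 F [ 1.5  6.3 -2.3] op 0.010734466780872962 gf 29.991208612918854
0.53 [291. 186.  12.  13.]
0.44 [280. 232.  12.  14.]
0.68 [303. 192.  16.  17.]
```

View pics/l.png

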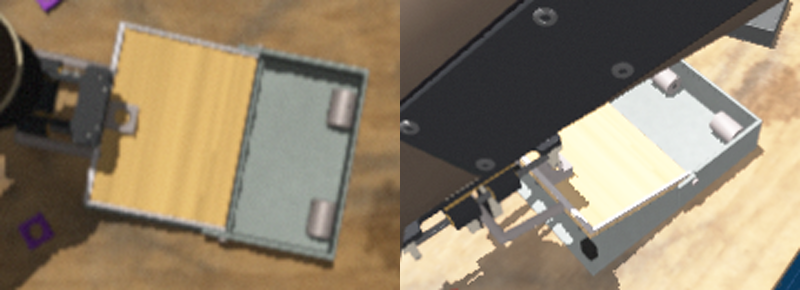

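Both pins are in the tray (crop 341,106 and 320,217), and the nut is still at the board's back edge (128,119). I'll lower the board.

>>> play_rows([
  [[0,0,0,0,-0.1,0.6,0],[0,0,0,0,-0.2,1.3,0],[0,0,0,0,-0.3,2.0,0],[0,0,0,0,-0.35,2.7,0],[0,0,0,0,-0.4,3.4,0],[0,0,0,0,-0.4,4.1,0],[0,0,0,0,-0.45,4.8,0],[0,0,0,0,-0.45,5.4,0]],
])

```text
clock: 6.78
tool_pos: [0.5343, 0.2301, 0.0285]
orientation: [-179.8, -0.1, -11.2]
force: [0.6, 8.7, -1.8]
opening: 0.0113
gripper_force: 30.0
```

>>> play_rows([
  [[0,0,0,0,0,0.4,0],[0,0,0,0,0,0.8,0],[0,0,0,0,0,1.0,0],[0,0,0,0,0,1.0,0],[0,0,0,0,0,1.0,4],[0,0,0,0,0,1.0,4],[0,0,0,0,0,1.0,4],[0,0,0,0,0,1.0,4]],
])

```text
clock: 7.45
tool_pos: [0.533, 0.2276, 0.0182]
orientation: [179.9, 0.0, -11.3]
force: [0.3, 0.6, 0.4]
opening: 0.0318
gripper_force: 0.0
```

```bash
python3 -c "
from h import *
go(.500,.125,.18,-100.9)"
```

```text
rot [ 1.000e-03 -0.000e+00  1.564e+00] shift cm [ -1.23  10.72 -16.17] | pos [0.533  0.2276 0.0182] rpy [ 1.7994e+02  3.0000e-02 -1.1290e+01] t 7.45 F [0.3 0.6 0.4] op 0.0317712264815244 gf 0.0
```

>>> play_rows([
  [[0,0,0,0,0,-4,4],[0,0,0,0,0,-8,4],[0,0,0,0,0,-12,4],[0,0,0,0,0,-16,4],[0,0,0.12,-0.2,2,-18,6],[0,0,0.24,-0.5,5,-18,6],[0,0,0.36,-0.9,8,-18,6],[0,0,0.48,-1.2,10.7,-18,6]],
])

```text
clock: 8.12
tool_pos: [0.4996, 0.1241, 0.1986]
orientation: [-180.0, 0.0, -39.1]
force: [-0.8, -0.6, -0.6]
opening: 0.0582
gripper_force: 0.0
```

>>> play_rows([
  [[0,0,1.09,0,0,0,6],[0,0,1.09,0,0,0,6],[0,0,1.09,0,0,0,6],[0,0,1.09,0,0,0,6],[0,0,1.09,0,0,0,6],[0,0,1.09,0,0,0,6],[0,0,1.09,0,0,0,6],[0,0,1.09,0,0,0,6]],
])

```text
clock: 8.78
tool_pos: [0.5002, 0.1251, 0.1981]
orientation: [180.0, -0.0, -96.5]
force: [1.2, -0.4, 0.8]
opening: 0.0602
gripper_force: 0.0
```

```bash
python3 - <<'E'
from h import *
go(.5127,.129,.16,-100.9)
o=ctrl.get_obs();s=ctrl.snapshot("wrist");save(s,"w2")
t=ctrl.snapshot("top")
for S,oo in ((s,o),(t,None)):
    for d in ctrl.find_in(S,"nut")[:4]:
        b=d["bbox"];print(d["conf"],np.round(b,1),at_z(S,[b[0]+b[2]/2,b[1]+b[3]/2],.052,oo).round(4))
E
```

```text
rot [ 0.001 -0.001  0.078] shift cm [-0.53 -1.2   3.81] | pos [0.5002 0.1251 0.1981] rpy [ 1.7997e+02 -3.0000e-02 -9.6450e+01] t 8.7833 F [ 1.2 -0.4  0.8] op 0.06016454691958377 gf 0.0
0.71 [222.9 174.7  30.9  34.1] [0.5158 0.1289 0.052 ]
0.68 [239.3 304.3  26.1   8.8] [0.5172 0.2668 0.052 ]
0.55 [350.1 232.1  13.1  19.6] [0.3971 0.198  0.052 ]
0.62 [166.2 142.8  11.9   6.6] [0.6523 0.2078 0.052 ]
0.51 [157.3 238.8  13.9  14.4] [0.3887 0.2234 0.052 ]
0.36 [278.6 232.9  13.3  15.3] [ 0.4047 -0.0922  0.052 ]
```

View pics/w2.png

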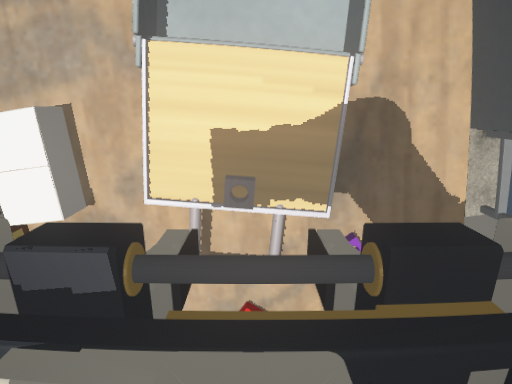

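The nut is at about (239,191) against the back lip with its sides square to the board. Its position agrees with the top view within about 3 mm.

```bash
python3 - <<'E'
from h import *
o=ctrl.get_obs();s=ctrl.snapshot("wrist")
print("hole",at_z(s,[239,192],.0585,o))
go(.514,.128,.048,-100.9)
E
```

```text
hole [0.51486756 0.12812785 0.0585    ]
rot [ 0.    -0.     0.088] shift cm [-0.39 -1.32 15.01] | pos [0.5005 0.1255 0.1981] rpy [ 1.7999e+02 -1.0000e-02 -9.5840e+01] t 9.0333 F [ 0.6 -0.7  0.6] op 0.060123099157148106 gf 0.0
```

>>> play_rows([
  [[0,0,0.088,-0.39,-1.35,2,6],[0,0,0.088,-0.39,-1.35,6,6],[0,0,0.088,-0.39,-1.35,9.5,6],[0,0,0.088,-0.39,-1.35,12,6],[0,0,0.088,-0.39,-1.35,14,6],[0,0,0.088,-0.39,-1.35,15,6],[0,0,0.088,-0.39,-1.35,15,6],[0,0,0.088,-0.39,-1.35,15,2]],
])

```text
clock: 9.7
tool_pos: [0.5148, 0.1282, 0.0485]
orientation: [180.0, -0.0, -101.0]
force: [-0.1, -0.3, 0.2]
opening: 0.0571
gripper_force: 0.0
```

>>> play_rows([
  [[0,0,0,0,0,0,1],[0,0,0,0,0,0,1],[0,0,0,0,0,0,1],[0,0,0,0,0,0,1],[0,0,0,0,0,0,1]],
])

```text
clock: 10.12
tool_pos: [0.5149, 0.1285, 0.049]
orientation: [-179.9, 0.1, -101.1]
force: [-1.8, -0.4, 4.9]
opening: 0.0296
gripper_force: 30.0
```

>>> play_rows([
  [[0,0,0,0,0,-0.8,1],[0,0,0,0,0,-2.5,1],[0,0,0,0,0,-5,1],[0,0,0,0,0,-8,1],[0,0,0,0,0,-11,1],[0,0,0,0,0,-13,1],[0,0,0,0,0,-13,1]],
])

```text
clock: 10.7
tool_pos: [0.5168, 0.1292, 0.1836]
orientation: [-179.6, 0.3, -101.1]
force: [1.3, 0.4, -0.8]
opening: 0.0297
gripper_force: 30.0
```

```bash
python3 -c "
from h import *
go(.517,-.328,.179,-164.7)"
```

```text
rot [-0.003  0.008  1.111] shift cm [44.86 -8.79  0.3 ] | pos [0.5168 0.1292 0.1836] rpy [-179.63    0.28 -101.07] t 10.7 F [ 1.3  0.4 -0.8] op 0.02973043468468263 gf 29.999886453151703
```

Still held (29.7 mm), so I'll carry it to the bin.

>>> play_rows([
  [[0,0,0.1,2,-0.4,0.2,1],[0,0,0.2,5,-1,0.2,1],[0,0,0.3,9,-1.8,0.2,1],[0,0,0.4,13,-2.5,0.2,1],[0,0,0.5,17,-3.3,0.2,1],[0,0,0.6,21,-4.1,0.2,1],[0,0,0.7,25,-4.9,0.2,1],[0,0,0.8,29,-5.7,0.2,1]],
])

```text
clock: 11.37
tool_pos: [0.5137, -0.1692, 0.1762]
orientation: [180.0, -0.0, -147.2]
force: [1.0, -0.3, -0.2]
opening: 0.0294
gripper_force: 30.0
```

```bash
python3 -c "
from h import *
go(.517,-.328,.179,-164.7)"
```

```text
rot [ 0.    -0.     0.305] shift cm [  8.32 -13.53  -0.28] | pos [ 0.5137 -0.1692  0.1762] rpy [ 179.98   -0.   -147.22] t 11.3667 F [ 1.  -0.3 -0.2] op 0.029354761293882863 gf 29.996094703674316
```

>>> play_rows([
  [[0,0,0.1,2,-3.3,0,1],[0,0,0.2,4.2,-6.8,0,1],[0,0,0.28,6.3,-10.2,0,1],[0,0,0.305,7.8,-12.6,0,1],[0,0,0.305,8.3,-13.5,0,1],[0,0,0.305,8.3,-13.5,0,1],[0,0,0.305,8.3,-13.5,2,1],[0,0,0.305,8.3,-13.5,5,1]],
])

```text
clock: 12.03
tool_pos: [0.5203, -0.3261, 0.1285]
orientation: [-179.8, 0.3, -164.4]
force: [0.8, -0.6, -1.2]
opening: 0.0293
gripper_force: 30.0
```

```bash
python3 - <<'E'
from h import *
go(.517,-.328,.015,-164.7)
o=ctrl.get_obs();s=ctrl.snapshot("wrist");save(s,"w3")
E
```

```text
rot [-0.003  0.005  0.005] shift cm [ 0.43 -0.06 11.35] | pos [ 0.5203 -0.3261  0.1285] rpy [-179.81    0.27 -164.39] t 12.0333 F [ 0.8 -0.6 -1.2] op 0.02926245657190001 gf 29.999537765979767
```

View pics/w3.png

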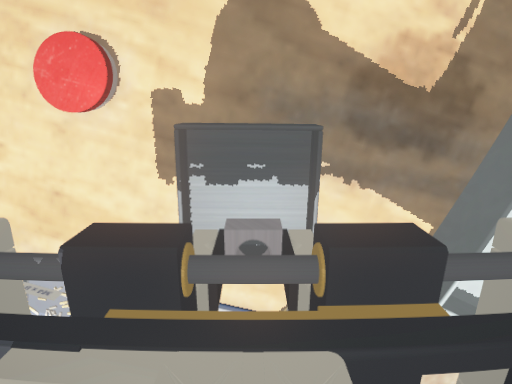

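The nut is held at (253,238), between the bin walls at columns 178 and 320, and square to the bin. I'll lower and release.

>>> play_rows([
  [[0,0,0,0.3,0,3,1],[0,0,0,0.3,0,6,1],[0,0,0,0.3,0,8.5,1],[0,0,0,0.3,0,10.3,1],[0,0,0,0.3,0,11.3,1],[0,0,0,0.3,0,11.3,1],[0,0,0,0.3,0,11.3,4.5],[0,0,0,0.3,0,11.3,4.5]],
])

```text
clock: 12.75
tool_pos: [0.5168, -0.3266, 0.0147]
orientation: [-179.9, 0.1, -164.4]
force: [0.6, 0.0, 0.1]
opening: 0.0381
gripper_force: 0.0
```

>>> play_rows([
  [[0,0,0,0,0,0,4.5],[0,0,0,0,0,-2,4.5],[0,0,0,0,0,-5,4.5],[0,0,0,0,0,-9,4.5],[0,0,0,0,0,-13,4.5],[0,0,0,0,0,-17,4.5],[0,0,0,8,0,-17,4.5],[0,0,0,8,0,-17,4.5]],
])

```text
clock: 13.42
tool_pos: [0.4404, -0.3486, 0.1872]
orientation: [-179.7, 0.3, -164.3]
force: [-0.8, -0.9, -1.6]
opening: 0.0448
gripper_force: 0.0
```

```bash
python3 - <<'E'
from h import *
s=ctrl.snapshot("scene");t=ctrl.snapshot("top")
f=lambda i:cv2.resize(i,(400,300))
cv2.imwrite("pics/f.png",np.hstack([f(np.array(t["color"])[:,:,::-1][100:280,150:420]),f(np.array(s["color"])[:,:,::-1][80:290,120:400])]))
for S in (s,t):
  for n in("nut","pin_a"):
    print(n,[(round(d["conf"],2),np.round(d["bbox"]).tolist()) for d in ctrl.find_in(S,n)[:6]])
E
```

```text
nut [(0.55, [150.0, 288.0, 16.0, 22.0]), (0.55, [222.0, 298.0, 14.0, 19.0]), (0.49, [139.0, 227.0, 17.0, 18.0]), (0.41, [313.0, 127.0, 12.0, 17.0])]
pin_a [(0.63, [166.0, 176.0, 121.0, 103.0]), (0.59, [264.0, 167.0, 24.0, 16.0]), (0.47, [302.0, 193.0, 18.0, 15.0])]
nut [(0.62, [164.0, 142.0, 15.0, 12.0])]
pin_a [(0.6, [281.0, 234.0, 10.0, 13.0])]
```

View pics/f.png

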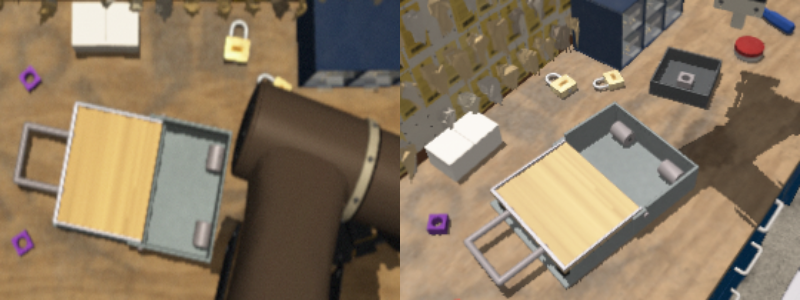

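The nut lies flat in the bin (686,78), both pins are in the tray, the board is down and the arm is clear.

```bash
python3 -c "
from plant import ctrl
print(ctrl.close_job())"
```

```text
the job is handed in; nothing more can be done
None
```

The job is handed in at about 13.5 s: both pins rolled into the catch tray untouched, the board is back down, and the nut lies in the steel bin.

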